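Move the serving board to the other folding hook

ROBOT

A 6-joint arm with a two-finger parallel gripper is mounted at the origin on the work surface. World frame = base frame: x ahead of the robot, y to its left, z up, the work surface at z = 0. Lengths are in mm, angles in degrees, forces in N, time in s.
With the tool pointing down it reaches from about 225 to 875 mm from the base axis. Payload 3.4 kg.
Tool frame: the origin (TCP) lies midway between the tips of the shut fingers; the grasp point (between the pads) lies 19 mm behind it; z points along the fingers, y is the line along which they close (so a half turn about z gives the same grasp; the last joint's range is limited). The gripper opens to 85 mm and grips with 20 to 120 N. Pads are 22 mm wide; open, the fingers measure 114 mm over their backs; the gripper's body (76 mm by 85 mm) begins 54 mm behind the grasp point. The pads swing forward as they close: fully open they stand 13 mm farther back than shut.
Start: joints at [-75.86, 15.808, 86.224, -0, 77.962, -6.933], TCP at [206.75, -536.579, 231.328] pointing down, gripper open.
Joint ranges: [-165.64, 165.64], [-43.16, 119.46], [12.63, 154.43], [-67.54, 247.53], [6.08, 155.33], [-154.97, 154.97]. Speed limits (degrees/s): [147.25, 147.25, 180, 180, 180, 180].

INTERFACE

Orientations are given as [roll, pitch, yaw] about the fixed x, y, z axes, in that order (R = Rz(yaw) Ry(pitch) Rx(roll)).
In Python, from station import bot, camera, get_calibration gives the robot as it stands.
- The arm moves only by the tool servo_tool, never from a script. Its argument "increments" is a list of rows, each an object with "linear": the shift along the world's x, y, z in mm, a list of three; "rot": the turn, a rotation vector about the world's x, y, z in degrees, a list of three; "gripper": the finger opening in mm, from 0 to 85.4. In form: [{"linear": [dx, dy, dz], "rot": [ax, ay, az], "gripper": gripper}, ...]. A call has 1 to 20 rows; each row shifts and turns the commanded pose from where the row before left it; what a row does not reach is not made up. A row lasts 1/8 s, in which the tool goes at most 62.5 mm and 10.7 degrees, less where a joint would pass 70% of its speed; a pose out of reach is approached as far as the arm can. A call is refused whole if a number of a shift passes 62.5 or a number of a turn 10.7, either way. A call with a gripper value outside its range is refused whole. The fingers move at their own pace and stop on an object; the grip force is fixed at half the most. Time passes only in rows, so rows that do not move let the fingers close. It gives the time, the measured TCP pose, the force, the opening and the grip force at its end, in the units of the state.
- bot.read_state(): the state, without advancing time (a new reading comes with each control period).
- camera(name): name is "scene" or "top" or "wrist"; returns the picture (480x640x3 uint8, blue, green, red); there is no depth.
- get_calibration(name): a dict with "fx", "fy", "cx", "cy" (pixels), "world_from_camera" (4x4, takes a point from camera to world coordinates); the wrist camera has in their place "tool_from_camera" (4x4, takes a point from camera to tool coordinates, whose origin is the TCP and whose axes are the flange's). Camera axes: x right, y up, looking along -z (the intrinsics and any distortion apply to the point x, -y, -z); pixel columns grow to the right and rows downward; lengths in mm; the calibration is good to about 2 mm. A picture is of the moment at which its call begins: read the wrist's pose just before it. get_calibration takes no time and is no camera call.
- bot.sign_off(): hands the job in; it is judged then, once.
The state is a dict: "time": time; "joint_positions": joint angles; "dq": joint speeds; "effort": joint torques, N m; "tool_pos": TCP position; "eef_rot": TCP orientation; "ft_force": force on the tool from outside, world axes, zero at the start; "wrist_torque": the same for the moment, N m; "grip_width": opening from 0.0 (shut) to 1.0 (fully open); "gripper_force": force on a finger pad.
Only numpy, scipy, OpenCV 4.12 (cv2) and the standard library are available. Lean on these libraries where they do the work, as an engineer would, in place of code of your own. Each camera call takes 0.05 s, during which the arm holds its last target. There are 200 camera calls.

TASK

The serving board is to hang on the other post: first fold that post's hook down all the way onto its stop, only then move the board over so that it hangs on it by its slot, then fold the emptied hook up flat again, fully home. Feel for the stops and press gently: more than about 18 N of push or pull shifts a hook's bracket on its post, and it must not shift. Leave the other things on the counter where they are.

Things in the scene. Friction and masses are not known exactly. Their poses are not given: they have to be found in the camera images.
- post_a: post whose hook is unfolded and carries the board at first: an oak panel 110 mm wide (its y), 22 thick (its x), 235 tall, fixed. Origin: middle of its foot; x is the panel's normal, hook on the -x side, z up. The hook turns about a level pivot along y, nominally at x=-31, y=0, z=165 mm, but shimmed unevenly: truly x=-31 +-9 mm (not measured)
- post_b: other post, its hook folded up and empty at first: an oak panel 110 mm wide (its y), 22 thick (its x), 235 tall, fixed. Origin: middle of its foot; x is the panel's normal, hook on the -x side, z up. The hook turns about a level pivot along y, nominally at x=-31, y=0, z=165 mm, but screwed on by hand: truly z=165 +-9 mm (not measured)
- hook_a (a joint): hook of post_a: 0 = folded, bar upright at its stop; 1.571 = bar level along the post's -x, at its stop. A steel bar 12 mm wide (y), 8 thick, its end 105 mm from the pivot; folded, the end stands about 35 mm above the panel's top. Level, its upper face is 4 mm above the pivot and its last 8 mm carry a lip rising 12 mm above that face. Bracket cheeks within 25 mm of the pivot
- hook_b (a joint): hook of post_b, shaped as hook_a: 0 = folded, bar upright at its stop; 1.571 = bar level along the post's -x, at its stop. Both hinges are stiff (about 2.5 N at the bar's end) and stay wherever they are left, so a hook must be pressed home; both stops are hard
- inout_a (a joint): how far the bracket of hook_a has been forced in or out on post_a (m, 0 at the start, positive towards the panel): held by friction, it slips when the hook is pushed or pulled that way with more than about 18 N, and stays slipped
- updown_a (a joint): how far the bracket of hook_a has been forced up or down on post_a (m, 0 at the start, positive up): held by friction, it slips when the hook is pushed or pulled that way with more than about 18 N, and stays slipped
- inout_b (a joint): how far the bracket of hook_b has been forced in or out on post_b (m, 0 at the start, positive towards the panel): held by friction, it slips when the hook is pushed or pulled that way with more than about 18 N, and stays slipped
- updown_b (a joint): how far the bracket of hook_b has been forced up or down on post_b (m, 0 at the start, positive up): held by friction, it slips when the hook is pushed or pulled that way with more than about 18 N, and stays slipped
- board: light wooden serving board, 100 mm wide (y), 12 thick (x), 170 tall (z, upright as it hangs), 0.10 to 0.21 kg; origin: middle of its lower edge. A slot 50 mm wide, 44 high, has its upper edge 38 mm below the board's top; the board hangs on the bar by that edge, parallel to the post's panel
- board_grip (a point): centre of the solid strip above the board's slot (strip 100 mm wide, 12 mm thick, 38 mm high), the place to grasp it; axes as the board's
- board_slot (a point): centre of the board's slot (50 x 44 mm, right through); axes as the board's
- mug: bystander, to be left alone: white mug, 76 mm across, 85 mm tall; origin at the middle of its underside
- tumbler: bystander, to be left alone: glass tumbler, 68 mm across, 95 mm tall; origin at the middle of its underside
- saucer: bystander, to be left alone: white saucer, 120 mm across, 18 mm high; origin at the middle of its underside
- bowl: bystander, to be left alone: dark wooden bowl, 120 mm across, 55 mm high; origin at the middle of its underside
- soap: bystander, to be left alone: green glass soap bottle, 60 mm across, 160 mm tall; origin at the middle of its underside
- jar: bystander, to be left alone: glass jar with steel lid, 72 mm across, 90 mm tall; origin at the middle of its underside
- tin: bystander, to be left alone: steel box 90 x 60 x 50 mm; origin at the middle of its underside
Mind the look-alikes: they are no part of the job. Several things have the shape of the board; the one meant has the colours described above.

How it is judged:
By the outcome, as a careful person would: the job done as asked, in the order asked, and still so for the second after the job is handed in, with the robot touching nothing.
It also fails if it takes over 72 s, if anything falls off the work surface, if the arm or the gripper's body presses on something with over 40 N, if the wrist force passes 120 N, or if a joint passes its speed limit or range.

## Working session

There is one attempt and no reset: what is moved stays moved. The work goes in short steps, Python scripts to look and compute and a tool call to move; the robot and the scene stay as the last step left them, time stands still between calls to the robot, and variables do not carry over. Pictures are saved under pics/ and viewed, at most 10 in all, crops included, and the job is handed in when it is done.

Besides the shell and the picture viewer there is one more tool, called after "Emit:" as name(argument=value, ...) on one line, values as JSON. servo_tool: Moves the arm, as the interface text tells. Its arguments: {"type":"object","properties":{"increments":{"type":"array"}},"required":["increments"]}

```bash
mkdir -p pics; ls; python3 - <<'E'
from station import bot,camera,get_calibration
import cv2,numpy as np
np.set_printoptions(suppress=True,precision=3)
for n in("scene","top"):
    cv2.imwrite(f"pics/{n}0.png",camera(n)); print(n,get_calibration(n))
print(get_calibration("wrist")); print(bot.read_state())
E
```

```text
pics
scene {'fx': 546.3029078417449, 'fy': 546.3029078417449, 'cx': 321.97004384714177, 'cy': 244.85715826711225, 'world_from_camera': array([[  -0.609,   -0.646,    0.46 , 1134.338],
       [   0.793,   -0.498,    0.351,  487.578],
       [   0.002,    0.579,    0.816, 1195.68 ],
       [   0.   ,    0.   ,    0.   ,    1.   ]])}
top {'fx': 441.52661629801884, 'fy': 441.52661629801884, 'cx': 316.496924153903, 'cy': 238.8468465130024, 'world_from_camera': array([[   0.005,    0.989,   -0.15 ,  382.346],
       [  -1.   ,    0.005,   -0.001,   48.809],
       [  -0.   ,    0.15 ,    0.989, 1087.74 ],
       [   0.   ,    0.   ,    0.   ,    1.   ]])}
{'fx': 334.5762152508623, 'fy': 334.5762152508623, 'cx': 322.2558373759346, 'cy': 231.31261806641473, 'tool_from_camera': array([[   0.001,    0.963,    0.271,   68.276],
       [   1.   ,   -0.001,    0.   ,   -0.562],
       [   0.   ,    0.271,   -0.963, -143.948],
       [   0.   ,    0.   ,    0.   ,    1.   ]])}
{'time': 0.1, 'joint_positions': array([-75.858,  15.845,  86.286,  -0.   ,  77.963,  -6.931]), 'dq': array([ 0.   , -0.045, -0.168, -0.051, -0.022,  0.087]), 'effort': array([  0.002, -41.77 , -24.64 ,  -0.   ,   0.006,   0.   ]), 'tool_pos': array([ 206.647, -536.095,  230.528]), 'eef_rot': array([-179.907,   -0.011,   21.073]), 'ft_force': array([ 0.713,  0.458, -0.148]), 'wrist_torque': array([ 0.001, -0.007, -0.02 ]), 'gripper_force': 0.0, 'grip_width': 0.9939446231600708}
```

View pics/scene0.png

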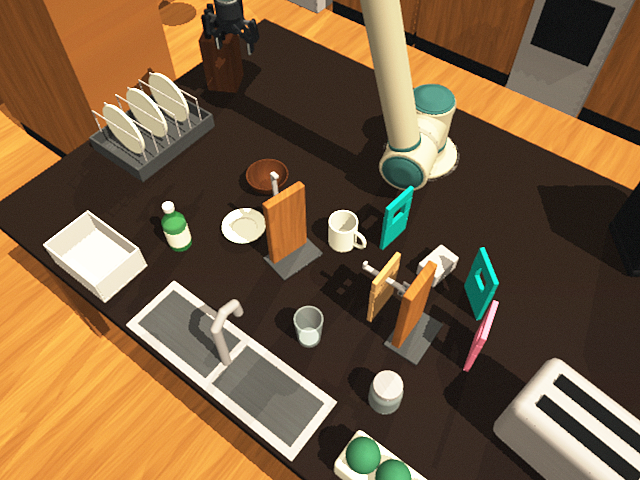

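View pics/top0.png

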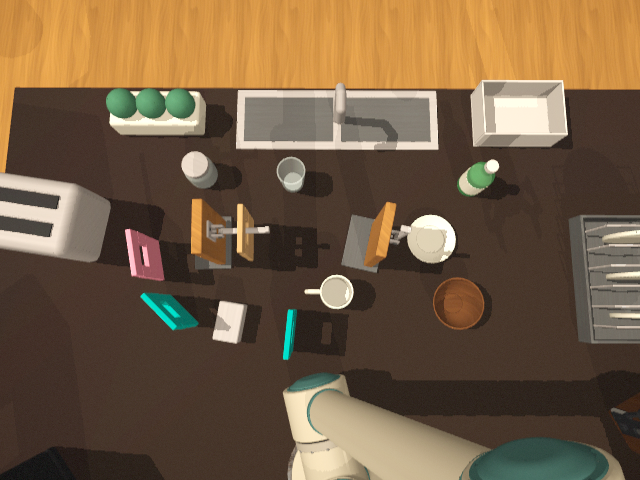

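The light-wood board hanging on post_a is at scene (383,288), top (246,232). The look-alikes are teal at scene (397,218) and (481,283), and pink at (481,335); their colours rule them out. Next I'll enlarge to confirm that and pick out corners.

```bash
python3 - <<'E'
import cv2,numpy as np
t=cv2.imread("pics/top0.png");s=cv2.imread("pics/scene0.png")
a=cv2.resize(t[185:285,185:445],None,fx=3,fy=3,interpolation=cv2.INTER_CUBIC)
b=cv2.resize(s[165:365,255:455],None,fx=3,fy=3,interpolation=cv2.INTER_CUBIC)
cv2.imwrite("pics/ct.png",a);cv2.imwrite("pics/cs.png",b)
E
```

```text
(no output)
```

View pics/ct.png

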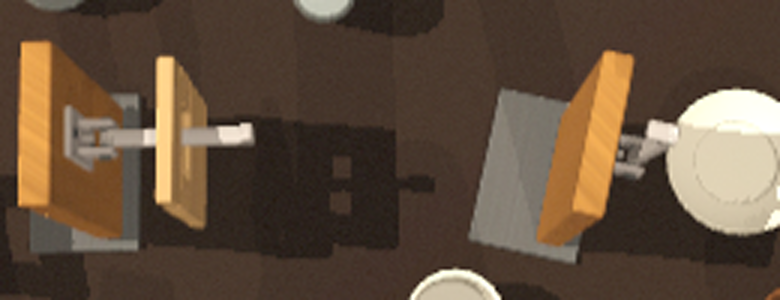

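View pics/cs.png

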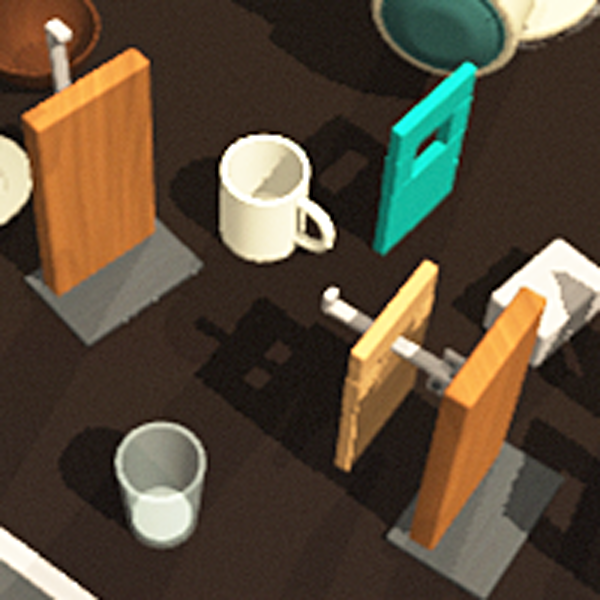

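The crops confirm the light-wood board on post_a's level hook (crop top: board top edge x≈157–171; hook tip (253,133)). Post_b's folded hook tip is at top crop (660,130) and scene crop (58,30). Now I'll compute positions.

```bash
cat >h.py <<'E'
from station import bot,camera,get_calibration
import cv2,numpy as np
np.set_printoptions(suppress=True,precision=2)
def ray(n,u,v,pose=None):
    c=get_calibration(n)
    d=np.array([(u-c['cx'])/c['fx'],-(v-c['cy'])/c['fy'],-1])
    if n!='wrist': T=c['world_from_camera']
    else:
        from scipy.spatial.transform import Rotation as R
        P=np.eye(4);P[:3,:3]=R.from_euler('xyz',pose['eef_rot'],degrees=True).as_matrix();P[:3,3]=pose['tool_pos']
        T=P@c['tool_from_camera']
    return T[:3,3],T[:3,:3]@d
def onz(n,u,v,z,pose=None):
    o,d=ray(n,u,v,pose); return o+d*(z-o[2])/d[2]
def tri(a,b):
    (o,d),(p,e)=a,b
    s,t=np.linalg.lstsq(np.c_[d,-e],p-o,rcond=None)[0]
    return (o+d*s+p+e*t)/2,np.linalg.norm(o+d*s-p-e*t)
T=lambda x,y:(185+x/3,185+y/3)
S=lambda x,y:(255+x/3,165+y/3)
E
python3 - <<'E'
from h import *
for nm,z,ps in(("A",235,[(22,42),(50,42),(22,205),(50,208)]),("B",235,[(606,52),(633,57),(572,210),(603,215)]),("board",207,[(157,57),(171,57),(157,203),(171,203)]),("tipA",181,[(253,125),(253,141)])):
    q=np.array([onz('top',*T(*p),z) for p in ps]);print(nm,q[:,:2].tolist(),q.mean(0))
for nm,z,ps in(("A",235,[(525,288),(546,297),(470,408),(443,393)]),("B",235,[(136,50),(150,60),(34,128),(24,115)])):
    q=np.array([onz('scene',*S(*p),z) for p in ps]);print(nm,q[:,:2].tolist(),q.mean(0))
print("tipB",tri(ray('top',*T(662,132)),ray('scene',*S(58,30))))
print("tipA",tri(ray('top',*T(245,132)),ray('scene',*S(332,296))))
print("board corners",tri(ray('top',*T(164,57)),ray('scene',*S(357,357))),tri(ray('top',*T(164,203)),ray('scene',*S(431,267))))
for n,(u,v),z in(("saucer",(431,239),18),("mug",(337,292),85),("tumb",(292,168),95),("tealboard",(290,334),170)):print(n,onz('top',u,v,z))
E
```

```text
A [[590.5089469460494, 295.74786701635384], [590.5959241376836, 277.26181229574894], [482.22212207493135, 290.66443988955257], [480.3522551544823, 272.43655323013616]] [535.92 284.03 235.  ]
B [[585.5596390630997, -89.68232946774495], [582.267566654705, -107.41156472400809], [480.64143635386483, -65.64708344463568], [477.48067411757233, -85.65958056200253]] [531.49 -87.1  235.  ]
board [[587.3074451005104, 211.46944474020935], [587.3522871506123, 201.93960257999592], [487.27424131635064, 208.3047256640418], [487.31837377318465, 198.93364513708374]] [537.31 205.16 207.  ]
tipA [[545.2753085320555, 147.99042068414815], [533.9971698894798, 147.7563674307865]] [539.64 147.87 181.  ]
A [[486.63001411103494, 280.12385964638156], [484.1734713474675, 295.7326325161756], [592.4508209235639, 301.00722375174576], [593.7312888292523, 280.410570567091]] [539.25 289.32 235.  ]
B [[479.58605508037044, -77.24220606348598], [481.02924813013215, -62.0759165194159], [587.8751608522522, -88.85067858370013], [582.8853122089819, -103.20583345221081]] [532.84 -82.84 235.  ]
tipB (array([ 525.18, -116.71,  271.45]), np.float64(2.398043628696723))
tipA (array([540.71, 155.46, 174.53]), np.float64(2.922048546328984))
board corners (array([588.04, 208.41, 201.97]), np.float64(1.8582367625811023)) (array([487.95, 206.33, 196.98]), np.float64(2.177245304748865))
saucer [ 545.73 -230.97   18.  ]
mug [413.56   2.74  85.  ]
tumb [699.87 107.44  95.  ]
tealboard [325.53 102.52 170.  ]
```

Emit:
servo_tool(increments=[{"linear":[0,0,45],"rot":[0,0,-8.4],"gripper":0},{"linear":[0,0,45],"rot":[0,0,-8.4],"gripper":0},{"linear":[30,43,0],"rot":[0,0,-8.4],"gripper":0},{"linear":[30,43,0],"rot":[0,0,-8.4],"gripper":0},{"linear":[30,43,0],"rot":[0,0,0],"gripper":0},{"linear":[30,43,0],"rot":[0,0,0],"gripper":0},{"linear":[30,43,0],"rot":[0,0,0],"gripper":0},{"linear":[30,43,0],"rot":[0,0,0],"gripper":0},{"linear":[30,43,0],"rot":[0,0,0],"gripper":0},{"linear":[30,43,0],"rot":[0,0,0],"gripper":0},{"linear":[30,43,0],"rot":[0,0,0],"gripper":0},{"linear":[30,43,0],"rot":[0,0,0],"gripper":0},{"linear":[30,43,0],"rot":[0,0,0],"gripper":0},{"linear":[0,0,0],"rot":[0,0,0],"gripper":0},{"linear":[0,0,0],"rot":[0,0,0],"gripper":0}])

```text
time: 1.98
tool_pos: [536.3, -63.7, 320.8]
eef_rot: [180.0, 0.1, -12.5]
ft_force: [0.2, -0.1, -0.0]
grip_width: 0.003
gripper_force: 0.0
```

```bash
python3 - <<'E'
from h import *
import json
s=bot.read_state();im=camera("wrist");cv2.imwrite("pics/w1.png",im)
E
```

```text
(no output)
```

View pics/w1.png

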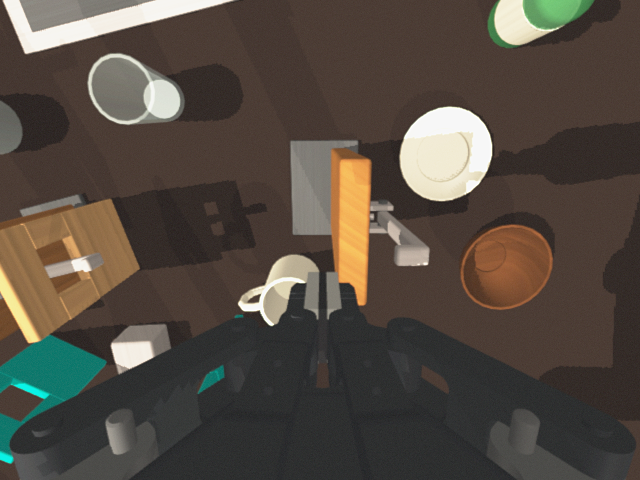

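The panel top face spans about (344,160)–(369,160) to (339,302)–(366,305), so its edges look parallel to the image columns. The hook tip is at about (412,257).

```bash
python3 - <<'E'
from h import *
s=bot.read_state()
q=np.array([onz('wrist',u,v,235,s) for u,v in((344,160),(369,160),(339,302),(366,305))]);print(q[:,:2],q.mean(0))
a=q[0]+q[1]-q[2]-q[3];print(np.degrees(np.arctan2(a[1],a[0])))
w=ray('wrist',412,257,s)
print(tri(w,ray('top',*T(662,132))),tri(w,ray('scene',*S(58,30))))
print(onz('wrist',412,257,270,s))
E
```

```text
[[ 584.92  -89.73]
 [ 581.27 -106.17]
 [ 482.16  -64.95]
 [ 475.23  -84.51]] [530.89 -86.34 235.  ]
-12.541206319963822
(array([ 524.49, -115.98,  278.73]), np.float64(0.6534975907830409)) (array([ 520.35, -118.54,  266.34]), np.float64(2.147230961688666))
[ 520.85 -117.38  270.  ]
```

Emit:
servo_tool(increments=[{"linear":[0,0,-35],"rot":[0,0,0],"gripper":0},{"linear":[0,0,-35],"rot":[0,0,0],"gripper":0},{"linear":[-2.6,-11.7,0],"rot":[0,0,0],"gripper":0},{"linear":[-2.6,-11.7,0],"rot":[0,0,0],"gripper":0},{"linear":[-2.6,-11.7,0],"rot":[0,0,0],"gripper":0},{"linear":[-2.4,-10.7,-1],"rot":[0,0,0],"gripper":0},{"linear":[-2.4,-10.7,-1],"rot":[0,0,0],"gripper":0}])

```text
time: 2.9
tool_pos: [524.5, -120.8, 250.1]
eef_rot: [-180.0, -0.1, -12.5]
ft_force: [0.3, 2.7, 1.4]
grip_width: -0.001
gripper_force: 1.2
```

Emit:
servo_tool(increments=[{"linear":[-2.3,-10.2,-3.8],"rot":[0,0,0],"gripper":0},{"linear":[-2.3,-10.2,-3.8],"rot":[0,0,0],"gripper":0},{"linear":[-2,-8.8,-6.3],"rot":[0,0,0],"gripper":0},{"linear":[-2,-8.8,-6.3],"rot":[0,0,0],"gripper":0},{"linear":[-1.5,-7.1,-8.5],"rot":[0,0,0],"gripper":0},{"linear":[-1.5,-7.1,-8.5],"rot":[0,0,0],"gripper":0},{"linear":[-1,-4.6,-10],"rot":[0,0,0],"gripper":0}])

```text
time: 3.78
tool_pos: [511.4, -177.8, 201.7]
eef_rot: [179.9, -0.0, -12.5]
ft_force: [-0.2, 0.0, 4.1]
grip_width: 0.002
gripper_force: 1.5
```

Emit:
servo_tool(increments=[{"linear":[-1,-4.6,-10],"rot":[0,0,0],"gripper":0},{"linear":[-0.5,-2.4,-4],"rot":[0,0,0],"gripper":0},{"linear":[0,0,-3],"rot":[0,0,0],"gripper":0}])

```text
time: 4.15
tool_pos: [509.9, -184.0, 184.8]
eef_rot: [180.0, 0.0, -12.5]
ft_force: [0.4, 0.5, 3.0]
grip_width: -0.002
gripper_force: 1.4
```

Emit:
servo_tool(increments=[{"linear":[0,0,-2],"rot":[0,0,0],"gripper":0},{"linear":[0,0,-2],"rot":[0,0,0],"gripper":0},{"linear":[0,0,-2],"rot":[0,0,0],"gripper":0}])

```text
time: 4.53
tool_pos: [510.0, -184.5, 179.3]
eef_rot: [179.9, -0.0, -12.5]
ft_force: [-1.5, -1.3, 2.7]
grip_width: -0.004
gripper_force: 1.4
```

Emit:
servo_tool(increments=[{"linear":[0,0,-1],"rot":[0,0,0],"gripper":0},{"linear":[0,0,-1],"rot":[0,0,0],"gripper":0},{"linear":[0,0,-1],"rot":[0,0,0],"gripper":0}])

```text
time: 4.9
tool_pos: [510.2, -184.1, 176.2]
eef_rot: [180.0, -0.0, -12.5]
ft_force: [-1.6, -2.7, 3.0]
grip_width: -0.002
gripper_force: 1.4
```

Emit:
servo_tool(increments=[{"linear":[0,0,-1],"rot":[0,0,0],"gripper":0}])

```text
time: 5.03
tool_pos: [510.1, -184.0, 175.2]
eef_rot: [180.0, -0.0, -12.5]
ft_force: [-0.8, -1.7, 2.4]
grip_width: -0.001
gripper_force: 1.5
```

Emit:
servo_tool(increments=[{"linear":[0,0,-1],"rot":[0,0,0],"gripper":0}])

```text
time: 5.15
tool_pos: [510.1, -184.0, 174.2]
eef_rot: [180.0, -0.0, -12.5]
ft_force: [-0.7, -2.4, 3.1]
grip_width: 0.001
gripper_force: 1.7
```

Emit:
servo_tool(increments=[{"linear":[0,0,-1],"rot":[0,0,0],"gripper":0}])

```text
time: 5.28
tool_pos: [510.2, -184.1, 173.3]
eef_rot: [180.0, -0.0, -12.5]
ft_force: [-0.4, -2.0, 6.3]
grip_width: -0.005
gripper_force: 2.8
```

Emit:
servo_tool(increments=[{"linear":[0,0,-1],"rot":[0,0,0],"gripper":0}])

```text
time: 5.4
tool_pos: [510.3, -184.1, 172.7]
eef_rot: [180.0, -0.1, -12.5]
ft_force: [-1.3, -0.9, 7.1]
grip_width: 0.004
gripper_force: 3.7
```

Emit:
servo_tool(increments=[{"linear":[0,0,-1],"rot":[0,0,0],"gripper":0}])

```text
time: 5.52
tool_pos: [510.5, -184.2, 172.0]
eef_rot: [180.0, -0.1, -12.5]
ft_force: [-2.7, -1.4, 8.1]
grip_width: -0.002
gripper_force: 4.5
```

Emit:
servo_tool(increments=[{"linear":[0,0,-1],"rot":[0,0,0],"gripper":0}])

```text
time: 5.65
tool_pos: [510.6, -184.2, 171.4]
eef_rot: [180.0, -0.1, -12.5]
ft_force: [-2.4, -2.2, 11.2]
grip_width: 0.0
gripper_force: 5.4
```

Emit:
servo_tool(increments=[{"linear":[0,0,0],"rot":[0,0,0],"gripper":0},{"linear":[0,0,0],"rot":[0,0,0],"gripper":0}])

```text
time: 5.9
tool_pos: [510.6, -184.2, 171.6]
eef_rot: [180.0, -0.1, -12.5]
ft_force: [-1.4, -1.6, 9.7]
grip_width: 0.001
gripper_force: 5.0
```

Emit:
servo_tool(increments=[{"linear":[0,0,-1],"rot":[0,0,0],"gripper":0},{"linear":[0,0,0],"rot":[0,0,0],"gripper":0}])

```text
time: 6.15
tool_pos: [510.7, -184.2, 170.9]
eef_rot: [180.0, -0.1, -12.5]
ft_force: [-2.5, -1.6, 12.0]
grip_width: -0.001
gripper_force: 5.9
```

Emit:
servo_tool(increments=[{"linear":[0,0,40],"rot":[0,0,0],"gripper":0},{"linear":[0,20,60],"rot":[0,0,0],"gripper":0},{"linear":[0,62,60],"rot":[0,0,0],"gripper":0},{"linear":[0,0,0],"rot":[0,0,0],"gripper":0}])

```text
time: 6.65
tool_pos: [511.5, -116.5, 315.4]
eef_rot: [-179.9, -0.4, -12.3]
ft_force: [0.2, -0.6, 0.2]
grip_width: -0.003
gripper_force: 0.0
```

```bash
python3 - <<'E'
from h import *
s=bot.read_state();print(s['tool_pos'],s['eef_rot'],s['time'])
np.save('s2.npy',np.r_[s['tool_pos'],s['eef_rot']])
w=camera("wrist");t=camera("top");sc=camera("scene")
for n,i in(("w2",w),("t2",t),("s2",sc)):cv2.imwrite(f"pics/{n}.png",i)
m=np.zeros((600,800,3),np.uint8)
m[:300,:390]=cv2.resize(t[190:290,350:480],None,fx=3,fy=3)
m[:300,400:800]=cv2.resize(sc[130:230,220:353],(400,300))
m[300:600,:800]=cv2.resize(w[120:300,240:720][:, :400],(667,300)) if 0 else cv2.resize(w[120:300,160:640],(800,300))
cv2.imwrite("pics/m2.png",m)
E
```

```text
[ 511.53 -116.54  315.4 ] [-179.9    -0.39  -12.32] 6.65
```

View pics/m2.png

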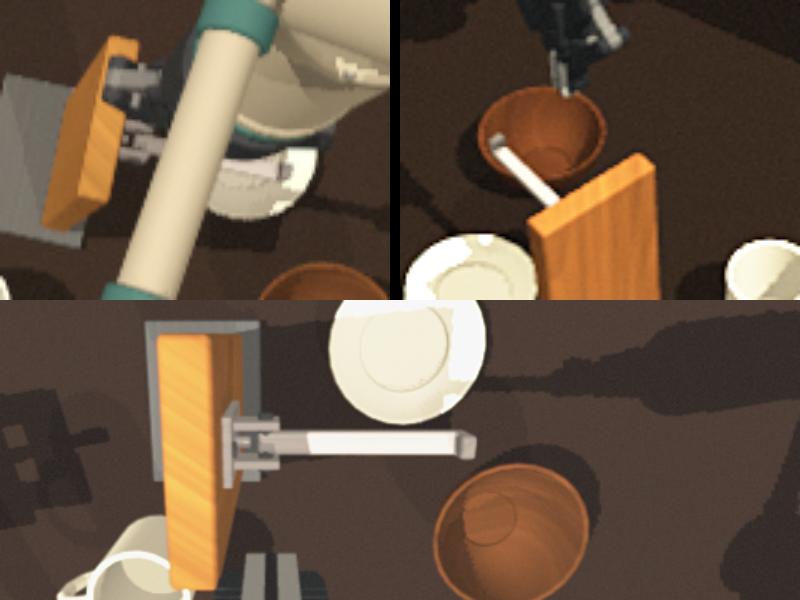

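Hook_b is down and looks level. Lip top: wrist crop (465,447), scene crop (497,140), top crop (283,165). I'll triangulate it.

```bash
python3 - <<'E'
from h import *
q=np.load('s2.npy');s=dict(tool_pos=q[:3],eef_rot=q[3:])
w=ray('wrist',160+463/1.667,120+145/1.667,s);t=ray('top',444.3,245);c=ray('scene',252.3,176.7)
print(tri(w,t),tri(w,c),tri(t,c))
print("tip end at z185",onz('wrist',160+475/1.667,120+145/1.667,185,s), "cheek", onz('wrist',160+242/1.667,120+144/1.667,170,s))
E
```

```text
(array([ 506.39, -210.59,  195.08]), np.float64(1.4942081434762335)) (array([ 502.86, -214.25,  180.88]), np.float64(0.5743242251518932)) (array([ 506.86, -212.41,  186.3 ]), np.float64(3.2657013205107313))
tip end at z185 [ 502.47 -218.69  185.  ] cheek [ 525.02 -103.42  170.  ]
```

Emit:
servo_tool(increments=[{"linear":[4.5,53.5,0],"rot":[0,0,7.2],"gripper":45},{"linear":[4.5,53.5,0],"rot":[0,0,7.2],"gripper":45},{"linear":[4.5,53.5,0],"rot":[0,0,0],"gripper":45},{"linear":[4.5,53.5,0],"rot":[0,0,0],"gripper":45},{"linear":[4.5,53.5,0],"rot":[0,0,0],"gripper":45},{"linear":[3.5,53.5,0],"rot":[0,0,0],"gripper":45},{"linear":[0,0,-30],"rot":[0,0,0],"gripper":45},{"linear":[0,0,0],"rot":[0,0,0],"gripper":45},{"linear":[0,0,0],"rot":[0,0,0],"gripper":45}])

```text
time: 7.92
tool_pos: [536.2, 200.9, 281.3]
eef_rot: [180.0, 0.1, 1.8]
ft_force: [-0.0, -0.0, 0.1]
grip_width: 0.527
gripper_force: 0.0
```

```bash
python3 - <<'E'
from h import *
s=bot.read_state();print(s['tool_pos'],s['eef_rot'],s['time'],s['grip_width'])
np.save('s3.npy',np.r_[s['tool_pos'],s['eef_rot']])
cv2.imwrite("pics/w3.png",camera("wrist"))
E
```

```text
[536.22 200.88 281.32] [179.97   0.09   1.79] 7.925 0.5266579286888751
```

View pics/w3.png

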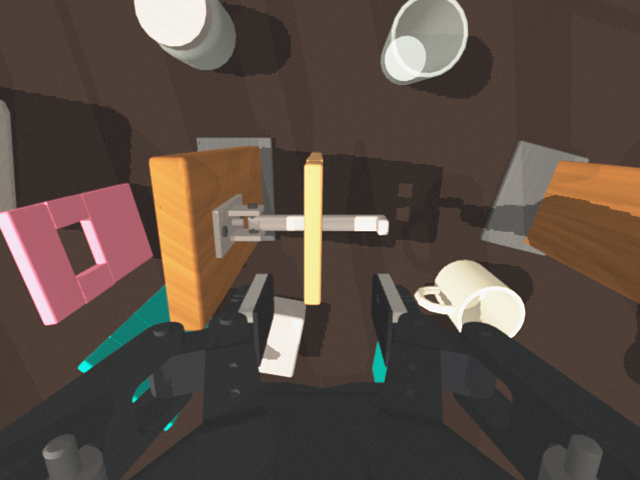

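The board's top face spans (305–323,163) to (304–321,303), with the lip at (382,224). The gap to the panel is clear.

```bash
python3 - <<'E'
from h import *
q=np.load('s3.npy');s=dict(tool_pos=q[:3],eef_rot=q[3:])
p=np.array([onz('wrist',u,v,207,s) for u,v in((305,163),(323,163),(304,303),(321,303))]);print(p[:,:2],p.mean(0))
print('tip end',onz('wrist',389,224,181,s),'lip in',onz('wrist',378,224,181,s))
print(tri(ray('wrist',382,224,s),ray('scene',*S(332,292))))
print('panel corners',[onz('wrist',u,v,235,s)[:2] for u,v in((150,158),(187,155),(167,326),(199,325))])
E
```

```text
[[587.93 214.05]
 [588.3  202.53]
 [488.69 212.99]
 [489.09 200.73]] [538.5  207.57 207.  ]
tip end [542.81 151.21 181.  ] lip in [542.55 159.5  181.  ]
(array([543.64, 157.81, 185.58]), np.float64(0.9524256732440615))
panel corners [array([590.03, 298.91]), array([592.32, 278.22]), array([484.41, 299.4 ]), array([485.79, 278.82])]
```

Emit:
servo_tool(increments=[{"linear":[2.3,6.6,-30],"rot":[0,0,-0.8],"gripper":34},{"linear":[0,0,-30],"rot":[0,0,0],"gripper":34},{"linear":[0,0,-26],"rot":[0,0,0],"gripper":34},{"linear":[0,0,-15],"rot":[0,0,0],"gripper":34},{"linear":[0,0,0],"rot":[0,0,0],"gripper":34}])

```text
time: 8.6
tool_pos: [538.3, 207.8, 180.6]
eef_rot: [180.0, 0.1, 1.0]
ft_force: [-0.1, -0.2, 0.3]
grip_width: 0.4
gripper_force: 0.0
```

Emit:
servo_tool(increments=[{"linear":[0,0,0],"rot":[0,0,0],"gripper":20},{"linear":[0,0,0],"rot":[0,0,0],"gripper":14},{"linear":[0,0,0],"rot":[0,0,0],"gripper":5},{"linear":[0,0,0],"rot":[0,0,0],"gripper":5},{"linear":[0,0,0],"rot":[0,0,0],"gripper":5}])

```text
time: 9.22
tool_pos: [539.0, 208.4, 181.7]
eef_rot: [-180.0, -0.1, 1.1]
ft_force: [-0.2, -1.2, 4.2]
grip_width: 0.125
gripper_force: 60.0
```

Emit:
servo_tool(increments=[{"linear":[0,0,8],"rot":[0,0,0],"gripper":5},{"linear":[0,0,8],"rot":[0,0,0],"gripper":5},{"linear":[0,0,8],"rot":[0,0,0],"gripper":5},{"linear":[0,0,0],"rot":[0,0,0],"gripper":5}])

```text
time: 9.72
tool_pos: [538.8, 208.6, 205.7]
eef_rot: [-180.0, -0.1, 1.1]
ft_force: [0.1, -0.9, -1.7]
grip_width: 0.127
gripper_force: 59.3
```

Emit:
servo_tool(increments=[{"linear":[0,-15,0],"rot":[0,0,0],"gripper":5},{"linear":[0,-25,0],"rot":[0,0,0],"gripper":5},{"linear":[0,-25,0],"rot":[0,0,0],"gripper":5},{"linear":[0,-25,0],"rot":[0,0,0],"gripper":5},{"linear":[0,0,30],"rot":[0,0,0],"gripper":5},{"linear":[0,0,45],"rot":[0,0,0],"gripper":5},{"linear":[0,0,45],"rot":[0,0,0],"gripper":5},{"linear":[0,0,45],"rot":[0,0,0],"gripper":5},{"linear":[0,0,45],"rot":[0,0,0],"gripper":5},{"linear":[-6,-40,0],"rot":[0,0,-6.8],"gripper":5},{"linear":[-6,-46,0],"rot":[0,0,-6.8],"gripper":5},{"linear":[-6,-46,0],"rot":[0,0,0],"gripper":5},{"linear":[-6,-46,0],"rot":[0,0,0],"gripper":5},{"linear":[-6,-46,0],"rot":[0,0,0],"gripper":5},{"linear":[-6,-46,0],"rot":[0,0,0],"gripper":5},{"linear":[-6,-46,0],"rot":[0,0,0],"gripper":5},{"linear":[0,-46,0],"rot":[0,0,0],"gripper":5},{"linear":[0,0,0],"rot":[0,0,0],"gripper":5},{"linear":[0,0,0],"rot":[0,0,0],"gripper":5}])

```text
time: 12.1
tool_pos: [495.7, -243.7, 414.4]
eef_rot: [-180.0, 0.1, -12.6]
ft_force: [-0.2, -0.6, -0.4]
grip_width: 0.124
gripper_force: 59.4
```

Emit:
servo_tool(increments=[{"linear":[0,0,-45],"rot":[0,0,0],"gripper":5},{"linear":[0,0,-50],"rot":[0,0,0],"gripper":5},{"linear":[0,0,-50],"rot":[0,0,0],"gripper":5},{"linear":[0,0,-42],"rot":[0,0,0],"gripper":5},{"linear":[0,0,-20],"rot":[0,0,0],"gripper":5},{"linear":[0,0,0],"rot":[0,0,0],"gripper":5},{"linear":[0,0,0],"rot":[0,0,0],"gripper":5}])

```text
time: 12.98
tool_pos: [497.1, -243.4, 209.3]
eef_rot: [180.0, -0.1, -12.5]
ft_force: [0.5, 0.4, -1.5]
grip_width: 0.128
gripper_force: 59.3
```

```bash
python3 - <<'E'
from h import *
s=bot.read_state();print(s['tool_pos'],s['ft_force'])
np.save('s4.npy',np.r_[s['tool_pos'],s['eef_rot']])
w=camera("wrist");sc=camera("scene")
m=np.zeros((480,800,3),np.uint8);m[:,:400]=cv2.resize(sc[110:270,200:333],(400,480));m[:,400:]=cv2.resize(w[100:340,200:400],(400,480));cv2.imwrite("pics/m4.png",m)
E
```

```text
[ 497.11 -243.36  209.26] [ 0.53  0.42 -1.46]
```

View pics/m4.png

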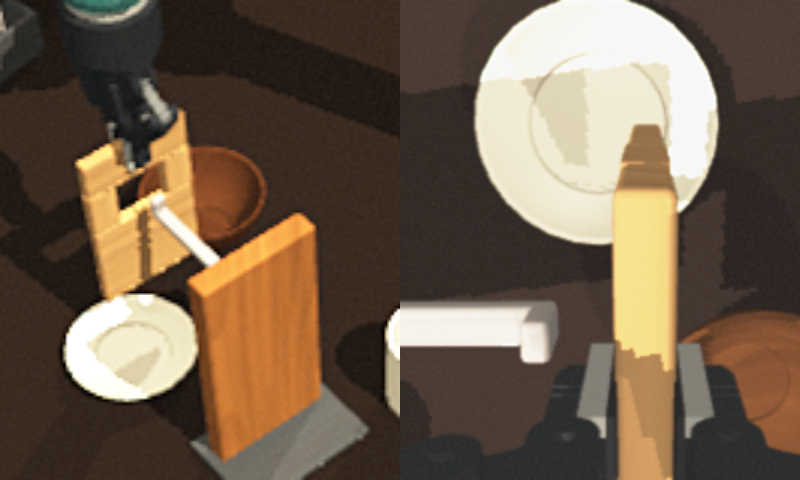

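Board held upright, the lip at wrist crop (538,320) just short of the slot. I'll check the offset numerically.

```bash
python3 - <<'E'
from h import *
q=np.load('s4.npy');s=dict(tool_pos=q[:3],eef_rot=q[3:])
h=np.array([-.216,-.976]);l=np.array([.976,-.216])
w=ray('wrist',269,260,s);c=ray('scene',200+157/3.008,110+201/3)
P,e=tri(w,c);print(P,e,'u',(P[:2]-q[:2])@h,'lat',(P[:2]-q[:2])@l)
for z in(180,186):
  P=onz('wrist',269,260,z,s);print(P,(P[:2]-q[:2])@h,(P[:2]-q[:2])@l)
E
```

```text
[ 505.02 -214.55  180.11] 2.7245244829362103 u -29.827831919754484 lat 1.5023766219434114
[ 506.36 -215.02  180.  ] -29.65525225633029 2.9113095733694507
[ 508.33 -216.49  186.  ] -28.644723086462005 5.152819166567163
```

Emit:
servo_tool(increments=[{"linear":[2.3,10.6,0],"rot":[0,0,0],"gripper":5},{"linear":[2.3,10.6,0],"rot":[0,0,0],"gripper":5},{"linear":[2.3,10.6,0],"rot":[0,0,0],"gripper":5},{"linear":[2.3,10.6,0],"rot":[0,0,0],"gripper":5}])

```text
time: 13.58
tool_pos: [505.7, -200.2, 207.9]
eef_rot: [-180.0, 0.0, -12.5]
ft_force: [-0.1, -0.1, -1.3]
grip_width: 0.124
gripper_force: 59.4
```

Emit:
servo_tool(increments=[{"linear":[2.3,10.6,0],"rot":[0,0,0],"gripper":5},{"linear":[2.3,10.6,0],"rot":[0,0,0],"gripper":5},{"linear":[0,0,-5],"rot":[0,0,0],"gripper":5},{"linear":[0,0,-5],"rot":[0,0,0],"gripper":5}])

```text
time: 14.08
tool_pos: [510.1, -180.1, 197.4]
eef_rot: [180.0, 0.0, -12.5]
ft_force: [-0.6, -0.3, -1.2]
grip_width: 0.129
gripper_force: 59.4
```

Emit:
servo_tool(increments=[{"linear":[0,0,-3],"rot":[0,0,0],"gripper":5},{"linear":[0,0,-2],"rot":[0,0,0],"gripper":5}])

```text
time: 14.32
tool_pos: [510.0, -180.3, 192.5]
eef_rot: [180.0, 0.0, -12.6]
ft_force: [-0.2, -1.3, -1.6]
grip_width: 0.124
gripper_force: 59.3
```

Emit:
servo_tool(increments=[{"linear":[0,0,-2],"rot":[0,0,0],"gripper":5},{"linear":[0,0,0],"rot":[0,0,0],"gripper":5}])

```text
time: 14.58
tool_pos: [510.1, -180.1, 190.7]
eef_rot: [180.0, 0.0, -12.5]
ft_force: [0.6, 0.4, -1.4]
grip_width: 0.125
gripper_force: 59.3
```

Emit:
servo_tool(increments=[{"linear":[0,0,-1],"rot":[0,0,0],"gripper":5},{"linear":[0,0,-1],"rot":[0,0,0],"gripper":5}])

```text
time: 14.82
tool_pos: [510.2, -180.0, 188.9]
eef_rot: [180.0, -0.0, -12.5]
ft_force: [0.0, 0.3, -1.4]
grip_width: 0.124
gripper_force: 59.3
```

Emit:
servo_tool(increments=[{"linear":[0,0,-1],"rot":[0,0,0],"gripper":5}])

```text
time: 14.95
tool_pos: [510.2, -180.1, 188.0]
eef_rot: [180.0, -0.0, -12.5]
ft_force: [0.1, 0.3, 0.8]
grip_width: 0.132
gripper_force: 59.5
```

Emit:
servo_tool(increments=[{"linear":[0,0,-1],"rot":[0,0,0],"gripper":5}])

```text
time: 15.08
tool_pos: [510.4, -180.1, 187.4]
eef_rot: [180.0, -0.0, -12.5]
ft_force: [-0.2, 0.4, 2.5]
grip_width: 0.131
gripper_force: 59.8
```

Emit:
servo_tool(increments=[{"linear":[0,0,-1],"rot":[0,0,0],"gripper":5}])

```text
time: 15.2
tool_pos: [510.5, -180.2, 186.7]
eef_rot: [180.0, -0.1, -12.5]
ft_force: [-0.6, 0.3, 5.2]
grip_width: 0.126
gripper_force: 60.3
```

Emit:
servo_tool(increments=[{"linear":[0,0,1],"rot":[0,0,0],"gripper":14},{"linear":[0,0,0],"rot":[0,0,0],"gripper":30},{"linear":[0,0,0],"rot":[0,0,0],"gripper":30},{"linear":[0,0,0],"rot":[0,0,0],"gripper":30}])

```text
time: 15.7
tool_pos: [510.1, -180.0, 186.7]
eef_rot: [180.0, 0.0, -12.5]
ft_force: [-0.1, 0.3, -0.9]
grip_width: 0.349
gripper_force: 0.0
```

Emit:
servo_tool(increments=[{"linear":[0,0,15],"rot":[0,0,0],"gripper":30},{"linear":[0,0,30],"rot":[0,0,0],"gripper":30},{"linear":[0,0,50],"rot":[0,0,0],"gripper":30},{"linear":[0,0,45],"rot":[0,0,0],"gripper":0},{"linear":[0,0,0],"rot":[0,0,0],"gripper":0}])

```text
time: 16.32
tool_pos: [512.1, -180.9, 332.3]
eef_rot: [179.8, -0.6, -12.5]
ft_force: [0.4, -0.1, -0.9]
grip_width: 0.002
gripper_force: 0.0
```

Emit:
servo_tool(increments=[{"linear":[5,49,0],"rot":[0,0,6.7],"gripper":0},{"linear":[5,49,0],"rot":[0,0,6.7],"gripper":0},{"linear":[5,49,0],"rot":[9,0,0],"gripper":0},{"linear":[5,49,0],"rot":[9,0,0],"gripper":0},{"linear":[5,49,0],"rot":[9,0,0],"gripper":0},{"linear":[5,49,0],"rot":[9,0,0],"gripper":0},{"linear":[0,0,0],"rot":[9,0,0],"gripper":0},{"linear":[0,0,0],"rot":[0,0,0],"gripper":0},{"linear":[0,0,0],"rot":[0,0,0],"gripper":0}])

```text
time: 17.45
tool_pos: [540.3, 113.8, 327.2]
eef_rot: [-135.1, -0.6, 0.6]
ft_force: [-0.2, 0.4, 0.4]
grip_width: 0.0
gripper_force: 0.0
```

```bash
python3 - <<'E'
from h import *
s=bot.read_state();print(s['tool_pos'],s['eef_rot'],s['joint_positions'],s['time'])
cv2.imwrite("pics/s5.png",camera("scene"))
w=camera("wrist")
sc=cv2.imread("pics/s5.png")
m=np.zeros((480,800,3),np.uint8);m[:,:400]=cv2.resize(sc[130:330,230:397],(400,480));m[:300,400:]=cv2.resize(w,(400,300));cv2.imwrite("pics/m5.png",m)
E
```

```text
[540.33 113.77 327.19] [-135.12   -0.64    0.6 ] [-22.01  14.77  89.2   41.06  94.89  63.69] 17.45
```

View pics/m5.png

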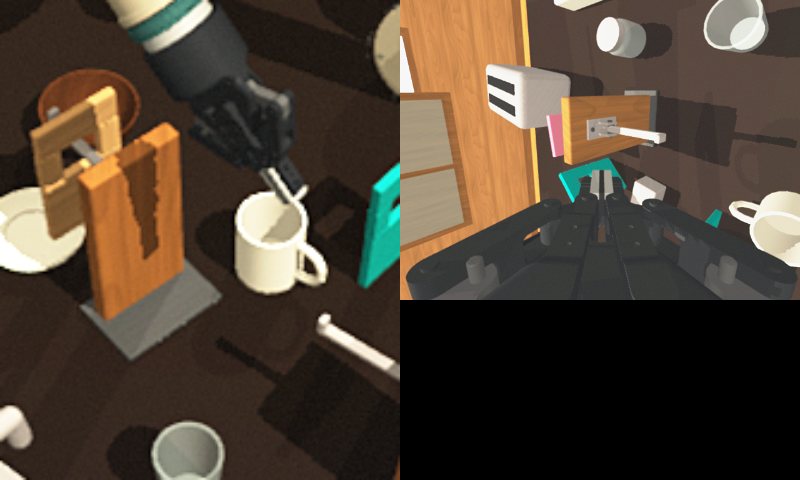

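Board hangs on hook_b. Next: fold hook_a, with the finger now tilted 45° under its end.

Emit:
servo_tool(increments=[{"linear":[2,0,-50],"rot":[0,0,0],"gripper":0},{"linear":[0,0,-50],"rot":[0,0,0],"gripper":0},{"linear":[0,0,-50],"rot":[0,0,0],"gripper":0},{"linear":[0,0,-50],"rot":[0,0,0],"gripper":0},{"linear":[0,12,-8],"rot":[0,0,0],"gripper":0},{"linear":[0,12,0],"rot":[0,0,0],"gripper":0},{"linear":[0,9,9],"rot":[0,0,0],"gripper":0},{"linear":[0,0,0],"rot":[0,0,0],"gripper":0}])

```text
time: 18.55
tool_pos: [543.0, 147.9, 130.4]
eef_rot: [-135.1, -0.9, 0.7]
ft_force: [1.3, -0.4, -0.7]
grip_width: -0.0
gripper_force: 0.0
```

Emit:
servo_tool(increments=[{"linear":[0,4,3.5],"rot":[0,0,0],"gripper":0},{"linear":[0,4,3.5],"rot":[0,0,0],"gripper":0},{"linear":[0,0.8,7],"rot":[0,0,0],"gripper":0}])

```text
time: 18.92
tool_pos: [541.9, 155.5, 141.6]
eef_rot: [-135.1, -0.6, 0.6]
ft_force: [-0.3, -1.3, -2.7]
grip_width: -0.001
gripper_force: 1.4
```

Emit:
servo_tool(increments=[{"linear":[0,0.8,7],"rot":[0,0,0],"gripper":0},{"linear":[0,0.8,7],"rot":[0,0,0],"gripper":0}])

```text
time: 19.18
tool_pos: [542.2, 156.7, 155.8]
eef_rot: [-135.1, -0.6, 0.6]
ft_force: [0.1, -3.3, -2.8]
grip_width: 0.001
gripper_force: 2.0
```

Emit:
servo_tool(increments=[{"linear":[0,1.5,8.5],"rot":[0,0,0],"gripper":0},{"linear":[0,3.2,8.6],"rot":[0,0,0],"gripper":0},{"linear":[0,3.2,8.6],"rot":[0,0,0],"gripper":0},{"linear":[0,3.2,8.6],"rot":[0,0,0],"gripper":0}])

```text
time: 19.68
tool_pos: [542.2, 168.5, 191.0]
eef_rot: [-135.0, -0.6, 0.6]
ft_force: [-0.6, -1.9, -2.1]
grip_width: -0.004
gripper_force: 1.4
```

Emit:
servo_tool(increments=[{"linear":[0,5.3,7.5],"rot":[0,0,0],"gripper":0},{"linear":[0,5.3,7.5],"rot":[0,0,0],"gripper":0},{"linear":[0,5.3,7.5],"rot":[0,0,0],"gripper":0}])

```text
time: 20.05
tool_pos: [541.7, 185.2, 213.1]
eef_rot: [-135.0, -0.6, 0.6]
ft_force: [0.1, -0.4, -3.9]
grip_width: 0.0
gripper_force: 1.4
```

Emit:
servo_tool(increments=[{"linear":[0,5.7,4.8],"rot":[0,0,0],"gripper":0},{"linear":[0,5.7,4.8],"rot":[0,0,0],"gripper":0},{"linear":[0,5.7,4.8],"rot":[0,0,0],"gripper":0}])

```text
time: 20.42
tool_pos: [541.7, 202.0, 227.1]
eef_rot: [-135.0, -0.6, 0.6]
ft_force: [-0.2, -1.7, -3.3]
grip_width: 0.004
gripper_force: 1.5
```

Emit:
servo_tool(increments=[{"linear":[0,5,2.4],"rot":[0,0,0],"gripper":0},{"linear":[0,5,2.4],"rot":[0,0,0],"gripper":0},{"linear":[0,5,2.4],"rot":[0,0,0],"gripper":0},{"linear":[0,5,2.4],"rot":[0,0,0],"gripper":0}])

```text
time: 20.92
tool_pos: [541.9, 221.8, 236.6]
eef_rot: [-135.0, -0.6, 0.6]
ft_force: [-1.0, -2.9, -1.2]
grip_width: 0.001
gripper_force: 1.5
```

Emit:
servo_tool(increments=[{"linear":[0,3,0.8],"rot":[0,0,0],"gripper":0},{"linear":[0,3,0.8],"rot":[0,0,0],"gripper":0},{"linear":[0,2,0.5],"rot":[0,0,0],"gripper":0}])

```text
time: 21.3
tool_pos: [542.0, 229.8, 239.0]
eef_rot: [-135.0, -0.6, 0.6]
ft_force: [-1.9, -3.1, 0.7]
grip_width: 0.003
gripper_force: 1.5
```

Emit:
servo_tool(increments=[{"linear":[0,1.5,0],"rot":[0,0,0],"gripper":0},{"linear":[0,1.5,0],"rot":[0,0,0],"gripper":0}])

```text
time: 21.55
tool_pos: [542.4, 232.6, 239.0]
eef_rot: [-135.0, -0.6, 0.6]
ft_force: [-1.1, -2.4, 1.2]
grip_width: -0.001
gripper_force: 1.5
```

Emit:
servo_tool(increments=[{"linear":[0,1.5,0],"rot":[0,0,0],"gripper":0},{"linear":[0,1.5,0],"rot":[0,0,0],"gripper":0}])

```text
time: 21.8
tool_pos: [542.4, 235.6, 238.9]
eef_rot: [-135.0, -0.6, 0.6]
ft_force: [-0.7, -3.7, 1.2]
grip_width: -0.003
gripper_force: 1.5
```

Emit:
servo_tool(increments=[{"linear":[0,1.5,0],"rot":[0,0,0],"gripper":0},{"linear":[0,1.5,0],"rot":[0,0,0],"gripper":0}])

```text
time: 22.05
tool_pos: [542.4, 238.6, 238.9]
eef_rot: [-135.0, -0.6, 0.6]
ft_force: [-0.3, -3.4, 2.0]
grip_width: -0.002
gripper_force: 1.6
```

Emit:
servo_tool(increments=[{"linear":[0,1,0],"rot":[0,0,0],"gripper":0},{"linear":[0,1,0],"rot":[0,0,0],"gripper":0}])

```text
time: 22.3
tool_pos: [542.3, 240.5, 238.9]
eef_rot: [-135.0, -0.6, 0.6]
ft_force: [-0.2, -2.8, 1.4]
grip_width: 0.001
gripper_force: 1.7
```

Emit:
servo_tool(increments=[{"linear":[0,1,0],"rot":[0,0,0],"gripper":0},{"linear":[0,1,0],"rot":[0,0,0],"gripper":0}])

```text
time: 22.55
tool_pos: [542.2, 242.6, 238.9]
eef_rot: [-135.0, -0.6, 0.6]
ft_force: [-0.9, -4.2, 2.3]
grip_width: 0.002
gripper_force: 1.7
```

Emit:
servo_tool(increments=[{"linear":[0,1,0],"rot":[0,0,0],"gripper":0},{"linear":[0,1,0],"rot":[0,0,0],"gripper":0}])

```text
time: 22.8
tool_pos: [542.2, 244.6, 238.8]
eef_rot: [-135.0, -0.6, 0.6]
ft_force: [-0.6, -2.7, 1.7]
grip_width: 0.001
gripper_force: 1.7
```

Emit:
servo_tool(increments=[{"linear":[0,1,0],"rot":[0,0,0],"gripper":0},{"linear":[0,1,0],"rot":[0,0,0],"gripper":0}])

```text
time: 23.05
tool_pos: [542.2, 246.6, 238.8]
eef_rot: [-135.0, -0.6, 0.6]
ft_force: [-0.0, -3.0, 2.1]
grip_width: 0.0
gripper_force: 1.7
```

Emit:
servo_tool(increments=[{"linear":[0,1,0],"rot":[0,0,0],"gripper":0}])

```text
time: 23.18
tool_pos: [542.2, 247.6, 238.8]
eef_rot: [-135.0, -0.6, 0.6]
ft_force: [0.3, -3.9, 2.6]
grip_width: -0.002
gripper_force: 1.7
```

Emit:
servo_tool(increments=[{"linear":[0,1,0],"rot":[0,0,0],"gripper":0}])

```text
time: 23.3
tool_pos: [542.1, 248.6, 238.8]
eef_rot: [-135.0, -0.6, 0.6]
ft_force: [-0.8, -4.0, 2.5]
grip_width: -0.001
gripper_force: 1.7
```

Emit:
servo_tool(increments=[{"linear":[0,1,0],"rot":[0,0,0],"gripper":0}])

```text
time: 23.42
tool_pos: [542.1, 249.6, 238.8]
eef_rot: [-135.0, -0.6, 0.6]
ft_force: [-0.7, -4.1, 3.5]
grip_width: -0.003
gripper_force: 2.1
```

Emit:
servo_tool(increments=[{"linear":[0,1,0],"rot":[0,0,0],"gripper":0}])

```text
time: 23.55
tool_pos: [542.2, 250.4, 238.8]
eef_rot: [-135.0, -0.6, 0.6]
ft_force: [-0.2, -5.7, 4.5]
grip_width: -0.001
gripper_force: 2.8
```

Emit:
servo_tool(increments=[{"linear":[0,1,0],"rot":[0,0,0],"gripper":0}])

```text
time: 23.68
tool_pos: [542.3, 251.1, 238.8]
eef_rot: [-135.1, -0.6, 0.6]
ft_force: [-0.5, -6.9, 4.3]
grip_width: -0.002
gripper_force: 3.4
```

Emit:
servo_tool(increments=[{"linear":[0,1,0],"rot":[0,0,0],"gripper":0}])

```text
time: 23.8
tool_pos: [542.4, 251.8, 238.8]
eef_rot: [-135.1, -0.7, 0.6]
ft_force: [-0.9, -8.7, 4.8]
grip_width: -0.001
gripper_force: 4.1
```

Emit:
servo_tool(increments=[{"linear":[0,1,0],"rot":[0,0,0],"gripper":0}])

```text
time: 23.92
tool_pos: [542.5, 252.6, 238.8]
eef_rot: [-135.1, -0.7, 0.6]
ft_force: [-0.2, -9.7, 5.2]
grip_width: -0.0
gripper_force: 4.8
```

Emit:
servo_tool(increments=[{"linear":[0,1,0],"rot":[0,0,0],"gripper":0},{"linear":[0,0,0],"rot":[0,0,0],"gripper":0}])

```text
time: 24.18
tool_pos: [542.6, 253.2, 238.8]
eef_rot: [-135.2, -0.7, 0.6]
ft_force: [-0.3, -10.9, 5.9]
grip_width: 0.003
gripper_force: 5.3
```

Emit:
servo_tool(increments=[{"linear":[0,-15,0],"rot":[0,0,0],"gripper":0},{"linear":[0,-50,0],"rot":[0,0,0],"gripper":0},{"linear":[-40,-20,40],"rot":[0,0,0],"gripper":0},{"linear":[-50,0,40],"rot":[0,0,0],"gripper":0},{"linear":[-50,0,40],"rot":[0,0,0],"gripper":0},{"linear":[-50,0,0],"rot":[0,0,0],"gripper":0},{"linear":[0,0,0],"rot":[0,0,0],"gripper":0}])

```text
time: 25.05
tool_pos: [351.5, 170.4, 357.1]
eef_rot: [-135.0, -0.6, 0.6]
ft_force: [0.9, -0.7, 0.2]
grip_width: -0.002
gripper_force: 0.0
```

```bash
python3 - <<'E'
from h import *
t=camera("top");sc=camera("scene")
m=np.zeros((500,800,3),np.uint8);m[:,:430]=cv2.resize(sc[150:365,250:435],(430,500));m[:200,430:]=cv2.resize(t[170:290,180:402+0],(370,200));m[220:420,430:]=cv2.resize(t[170:290,330:480],(370,200));cv2.imwrite("pics/m6.png",m)
E
```

```text
(no output)
```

View pics/m6.png

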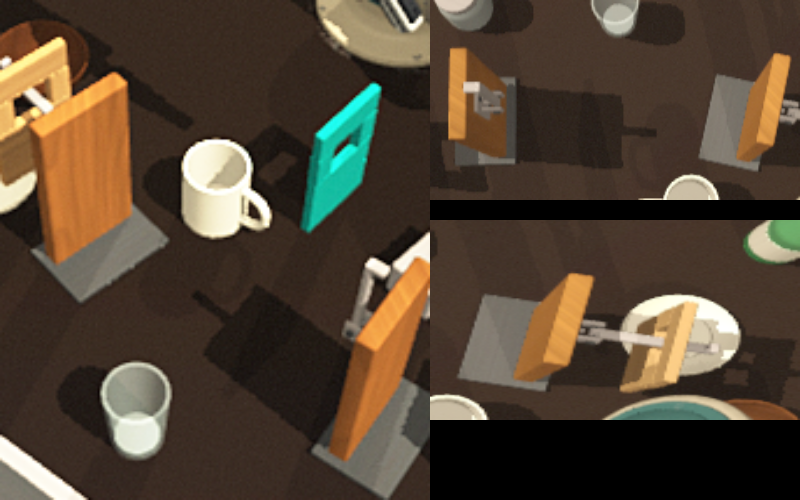

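The last view shows hook_a upright against post_a and the board hanging on hook_b's bar. Both stops were felt, at about 12 N or less. I'm handing it in.

```bash
python3 -c "
from station import bot
print(bot.sign_off())"
```

```text
the job is handed in; nothing more can be done
None
```

I folded hook_b down onto its stop, moved the board over so it hangs on it by its slot, then folded hook_a back up to its stop. The strongest push I read on either hook was about 12 N, under the 18 N limit, and the job was handed in at about 25 s with no verdict returned.

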